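Level the little spice shelf with a pocket spirit level

TASK

The emptied spice shelf on the worktop sags at its front. Pull the pocket spirit level up out of its spring clips, lay it on the shelf board lengthwise from front to back, in the middle of the board and clear of the knob, and let go of it; then turn the knob of the threaded front foot until the bubble settles between the two lines of the vial. To prove that the shelf stays level under load, finish by pressing lightly down on the level with the fingertips and stay there: the program ends while still pressing, the bubble still between its lines, and the jars, mug, tin and cup around are left standing where they are.

Things in the scene. Friction and masses are not known exactly. Their poses are not given: they have to be found in the camera images.
- level: pocket spirit level of I-section aluminium with black ends, 180 mm long, 24 mm wide, 48 mm high, 0.25 to 0.39 kg, grooves along both sides between 12 mm flanges. Origin: centre of the underside; x along its length, z up. At the start it stands upright in the clips of the rail and comes out straight up, against a pull of about 10 N plus its weight
- vial (a point): middle of the level's top, over its vial: 64 mm long, two black lines 11 mm either side of the middle, pale bubble 16 mm long seen from above. The solid top beyond the vial (35 to 80 mm from this point along the level) is the place to press
- bubble (a joint): displacement of the bubble from the middle of the vial along the level's x (m), from -0.016 to 0.016; the bubble runs to the higher end, 0.8 mm for each milliradian of slope, and takes about 1 s to settle. Centred is 0
- clip_rail: wooden batten 210 x 70 x 16 mm fastened to the worktop, with two sprung steel clips 55 mm either side of its middle (18 mm wide along the batten, reaching 31 mm above it) that snap into the level's side grooves. Origin: centre of the underside; x along its length. The level stands on the batten's top, along its x
- shelf: feet of the shelf, fastened to the worktop. Origin on the worktop under the middle of the shelf; x runs from front (axis of the foot knob, at x = -135 mm) to back (rear panel, at x = +125 mm, on whose pads the board tilts)
- shelf_seat (a point): on the top face of the wooden shelf board, on its middle line, for the middle of the level: 92 mm above the worktop when level, 165 mm behind the knob's axis; board axes (x from front to back, z square to it). The board is 255 mm deep, 180 wide, 18 thick, front edge 30 mm behind the knob's axis, a 28 mm high wire gallery on its sides and back; at first its front hangs 1.9 to 4.6 mm too low
- knob_grip (a point): on the axis of the black fluted knob, 39 to 42 mm across, 113 to 139 mm above the worktop; this point lies at 126 mm. It heads the upright right-hand screw that is the front foot and keeps its height. Turned clockwise from above it raises the front of the board: 8 mm a turn, 4.9 mrad a rad; stiff (0.06 N m), stays as left. Fingertips above 105 mm clear board and nut
- oregano_jar: spice jar with a black lid, 41 mm across, 105 mm high, left of the shelf; leave alone
- pepper_jar: spice jar with a black lid, 41 mm across, 105 mm high, left of the shelf; leave alone
- honey_jar: glass jar with a dark lid, 65 mm across, 86 mm high, front right; leave alone
- mug: mug, 78 mm across, 101 mm high, right of the clip rail; leave alone
- tin: food tin, 75 mm across, 110 mm high, front left; leave alone
- small_cup: small cup, 65 mm across, 56 mm high, behind the clip rail; leave alone

How it is judged:
By the outcome, as a careful person would: the job done as asked, in the order asked, and still so for the second after the job is handed in, while the arm keeps its last pose, push and grip.
It also fails if it takes over 72 s, if anything falls off the work surface, if the arm or the gripper's body presses on something with over 40 N, if the wrist force passes 120 N, or if a joint passes its speed limit or range.

ROBOT

A 6-joint arm with a two-finger parallel gripper is mounted at the origin on a cart in front of the work surface, level with it; the furniture and walls round the work are solid. World frame = base frame: x ahead of the robot, y to its left, z up, the work surface at z = 0. Lengths are in mm, angles in degrees, forces in N, time in s.
With the tool pointing down it reaches from about 350 to 850 mm from the base axis. Payload 8.1 kg.
Tool frame: the origin (TCP) lies at the very end of the fingers, on their centre line; the grasp point (between the pads) lies 19 mm behind it (r.grip_point_offset is the distance from the TCP to the grasp point, in mm); z points along the fingers, y is the line along which they close (so a half turn about z gives the same grasp; the last joint's range is limited). The gripper opens to 85 mm and grips with 20 to 120 N. Pads are 22 mm wide; open, the fingers measure 114 mm over their backs; the gripper's body (76 mm by 85 mm) begins 54 mm behind the grasp point. The pads swing forward as they close: fully open they stand 13 mm farther back than shut.
Start: joints at [-69.351, 7.471, 85.268, -0, 87.261, -4.893], TCP at [258.728, -541.355, 231.292] pointing down, gripper open.
Joint ranges: [-169.43, 169.43], [-51.17, 129.36], [1.28, 143.12], [-76.62, 256.62], [0, 156.53], [-152.29, 152.29]. Speed limits (degrees/s): [136.94, 136.94, 159.86, 180, 180, 180].

INTERFACE

Orientations are given as [roll, pitch, yaw] about the fixed x, y, z axes, in that order (R = Rz(yaw) Ry(pitch) Rx(roll)).
In Python, from bench import status, eyes, r gives the robot as it stands.
- The arm moves only by the shell command python3 -m handwheel 'ROWS' [FORCE]. ROWS is a JSON object whose one key "series" holds a list that holds one entry, the list of rows, each a list of 7 numbers: the shift along the tool's x, y, z in cm, then the turn, a rotation vector about the tool's x, y, z in rad, then the opening, from 0 (shut) to 1 (fully open). In form: {"series": [[[tx, ty, tz, rx, ry, rz, claw], ...]]}. A call has 1 to 12 rows; each row is the pose to reach, as a shift and turn from the pose commanded when the call began, along the tool's axes at that moment; what a row does not reach only later rows make up. A row lasts 1/8 s, in which the tool goes at most 62.5 mm and 10.7 degrees, less where a joint would pass 70% of its speed; a pose out of reach is approached as far as the arm can. A call with a gripper value outside its range is refused whole. The fingers move at their own pace and stop on an object; FORCE is the grip in N (left out, the last holds). Time passes only in rows, so rows that repeat a pose let the fingers close. It gives the time, the measured TCP pose, the force, the opening and the grip force at its end, in the units of the state.
- status.sense(): the state, without advancing time (a new reading comes with each control period).
- eyes.snapshot(name): name is "scene" or "top"; returns a dict with "img" (480x640x3 uint8, red, green, blue), "mtx" (3x3 intrinsics, pixels), "R" (3x3) and "t" (3): a world point X has camera coordinates R X + t. Camera axes: x right, y down, z forward; pixel columns grow to the right and rows downward; lengths in mm; the calibration is good to about 2 mm. A picture is of the moment at which its call begins. There is no depth.
- r.hand_in(): hands the job in; it is judged then, once.
The state is a dict: "time": time; "joint_pos": joint angles; "qd": joint speeds; "joint_efforts": joint torques, N m; "tool_pos": TCP position; "tcp_rot": TCP orientation; "ft_force": force on the tool from outside, world axes, zero at the start; "wrist_torque": the same for the moment, N m; "finger_gap": finger opening in mm; "grip_force": force on a finger pad.
Only numpy, scipy, OpenCV 4.12 (cv2) and the standard library are available. Lean on these libraries where they do the work, as an engineer would, in place of code of your own. Each camera call takes 0.05 s, during which the arm holds its last target. There are 200 camera calls.

## Working session

There is one attempt and no reset: what is moved stays moved. The work goes in short steps, Python scripts to look and compute and a shell command to move; the robot and the scene stay as the last step left them, time stands still between calls to the robot, and variables do not carry over. Pictures are saved under pics/ and viewed, at most 10 in all, crops included, and the job is handed in when it is done.

```bash
ls; mkdir -p pics; python3 - <<'E'
from bench import status, eyes, r
import cv2,json
s=status.sense();print(s)
for n in("scene","top"):
    d=eyes.snapshot(n);cv2.imwrite(f"pics/{n}0.png",d["img"][:,:,::-1])
    print(n,d["mtx"].tolist(),d["R"].round(4).tolist(),d["t"].round(1).tolist())
E
```

```text
pics
{'time': 0.0, 'joint_pos': array([-6.93513964e+01,  7.51475341e+00,  8.53292969e+01,  9.55549234e-04,
        8.72596535e+01, -4.89316058e+00]), 'qd': array([-0.02732542, -0.01228797, -0.04555758,  0.05039996, -0.02748515,
        0.0101595 ]), 'joint_efforts': array([-1.61630825e-03, -5.69405794e+01, -5.00542510e+01, -1.95828816e-04,
        1.49499241e-02,  2.48646211e-05]), 'tool_pos': array([ 258.53637477, -540.84761875,  230.24793878]), 'tcp_rot': array([-1.79896756e+02, -9.79661678e-03,  2.55417088e+01]), 'ft_force': array([ 0.2449018 , -0.48286099, -0.02565427]), 'wrist_torque': array([ 0.0237179 , -0.01619306, -0.01668695]), 'grip_force': 0.0, 'finger_gap': 85.5173666487719}
scene [[460.14057441720195, 0.0, 322.43931283431544], [0.0, 460.14057441720195, 237.13740825118597], [0.0, 0.0, 1.0]] [[0.4302, -0.9027, -0.0071], [-0.8082, -0.3817, -0.4485], [0.4021, 0.1987, -0.8938]] [-235.3, 442.2, 1267.9]
top [[519.7052758835518, 0.0, 326.73532235421004], [0.0, 519.7052758835518, 240.0177243087408], [0.0, 0.0, 1.0]] [[0.0125, -0.9999, -0.0017], [-0.9873, -0.0121, -0.1583], [0.1583, 0.0036, -0.9874]] [-16.4, 492.8, 1275.5]
```

View pics/scene0.png

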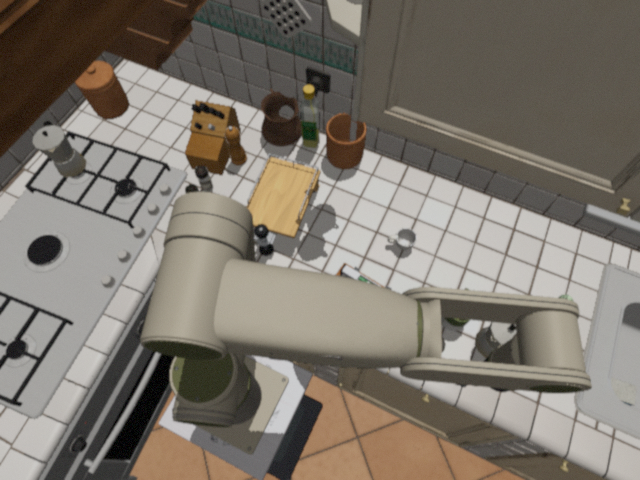

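View pics/top0.png

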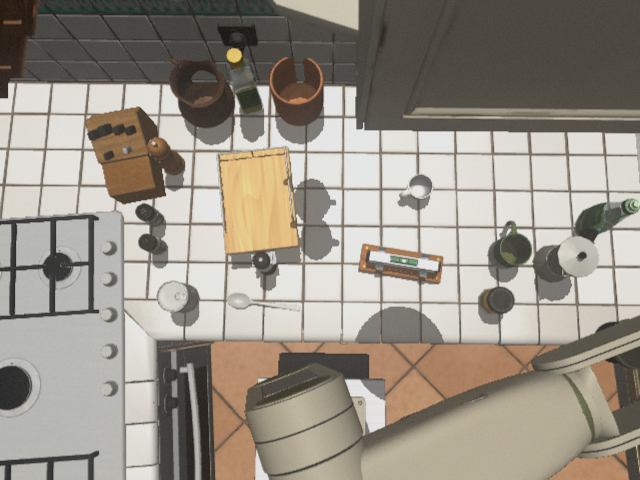

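The top view shows the level in its rail at about (402,262), the knob at (263,261) and the board with corners near (219,153), (288,148), (298,248), (227,254). I'll enlarge it.

```bash
cat > h.py <<'E'
from bench import status, eyes, r
import cv2,numpy as np
def ray(d,u,v,z):
    "world point on plane z through pixel"
    R,t=np.array(d["R"]),np.array(d["t"]); c=-R.T@t
    w=R.T@np.linalg.solve(d["mtx"],[u,v,1.]); return c+w*(z-c[2])/w[2]
def proj(d,X):
    p=np.array(d["mtx"])@(np.array(d["R"])@np.array(X,float)+d["t"]); return p[:2]/p[2]
def crop(name,u0,v0,u1,v1,k,fn,d=None):
    d=d or eyes.snapshot(name)
    cv2.imwrite(fn,cv2.resize(d["img"][v0:v1,u0:u1,::-1],None,fx=k,fy=k,interpolation=cv2.INTER_CUBIC)); return d
E
python3 - <<'E'
from h import *
d=eyes.snapshot("top")
a=cv2.resize(d["img"][140:290,210:310,::-1],None,fx=4,fy=4,interpolation=cv2.INTER_CUBIC)
b=cv2.resize(d["img"][235:290,350:450,::-1],None,fx=4,fy=4,interpolation=cv2.INTER_CUBIC)
o=np.zeros((600,800,3),np.uint8);o[:,:400]=a;o[:220,400:]=b
cv2.imwrite("pics/c1.png",o)
E
```

```text
(no output)
```

View pics/c1.png

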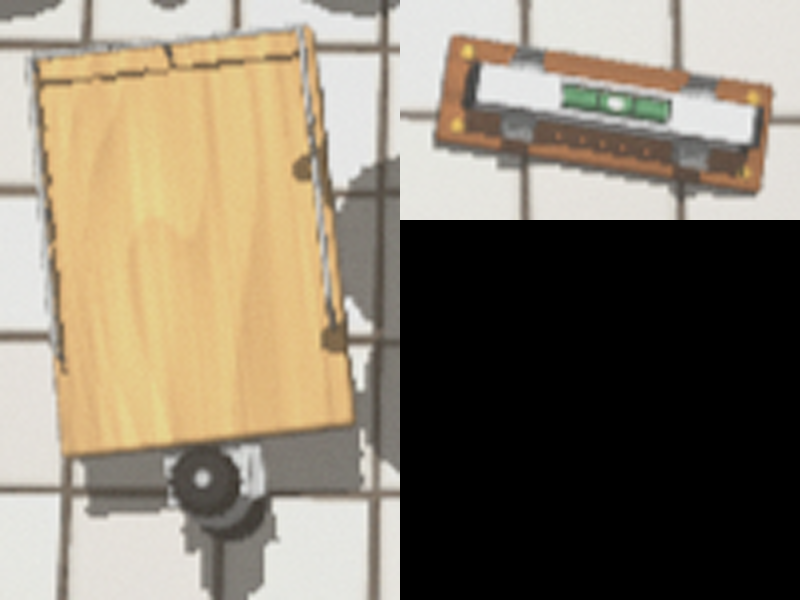

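The crop shows the vial centre at px (404,260.8), level top edges running (370,251)→(439,262), the knob top centre at (260.8,260) and the board front corners at (226.3,253.8) and (298,245.5).

```bash
python3 - <<'E'
from h import *
d=eyes.snapshot("top")
C=lambda x,y,z,ox,oy:ray(d,ox+x/4,oy+y/4,z)
v=C(616,103,64,250,235);print("vial",v)
a,b=C(480,65,64,250,235),C(757,107,64,250,235);e=b-a;print("lvl yaw",np.degrees(np.arctan2(e[1],e[0])),np.linalg.norm(e))
a,b=C(470,85,64,250,235),C(757,125,64,250,235);e=b-a;print("lvl yaw",np.degrees(np.arctan2(e[1],e[0])),np.linalg.norm(e),(a+b)/2)
a,b=C(462,36,16,250,235),C(772,88,16,250,235);e=b-a;print("rail back edge",np.degrees(np.arctan2(e[1],e[0])),np.linalg.norm(e))
a2,b2=C(436,145,16,250,235),C(762,193,16,250,235);e=b2-a2;print("rail front",np.degrees(np.arctan2(e[1],e[0])),np.linalg.norm(e),(a+b+a2+b2)/4)
k=C(203,480,139,210,140);print("knob",k)
l,rr=C(65,455,88.5,210,140),C(352,422,88.5,210,140);e=l-rr;m=(l+rr)/2
print("front",l,rr,np.linalg.norm(e),"yaw",np.degrees(np.arctan2(-e[0],e[1])),m, m-k)
bl,br=C(33,58,92+28,210,140),C(303,28,120,210,140);e=bl-br
print("back",bl,br,np.linalg.norm(e),np.degrees(np.arctan2(-e[0],e[1])),(bl+br)/2)
f=(bl+br)/2-k;print("axis",np.degrees(np.arctan2(f[1],f[0])),np.linalg.norm(f))
for n in["top"]:
  print(proj(d,[0,0,0]))
s=status.sense();print(s["tcp_rot"],s["tool_pos"])
E
```

```text
vial [ 439.52562454 -201.49208105   64.        ]
lvl yaw -98.01643500353433 172.26278602213128
lvl yaw -97.306206474415 177.9609756826955 [ 438.28494528 -199.79282386   64.        ]
rail back edge -98.94883749309818 200.87556682250533
rail front -97.7082575833575 208.95623155151787 [ 437.42862263 -203.13779435   16.        ]
knob [428.07811715 141.91351375 139.        ]
front [448.33501474 232.6763152   88.5       ] [470.68178438  59.16180098  88.5       ] 174.94760575641334 yaw 7.338672409045851 [459.50839956 145.91905809  88.5       ] [ 31.43028241   4.00554434 -50.5       ]
back [687.84294342 256.45166551 120.        ] [708.85925097  92.38248419 120.        ] 165.4097380491212 7.2995054819933705 [698.3510972  174.41707485 120.        ]
axis 6.857569672227453 272.88269499490843
[320.05479881 440.79990821]
[-1.79932343e+02 -7.42004696e-03  2.55433051e+01] [ 258.61238143 -541.02361228  230.64005341]
```

```bash
cat >> h.py <<'E'
def go(c,t):
    "commanded (x,y,z,yaw) -> target; prints shift cm in tool axes, rz rad, rows needed"
    y=np.radians(c[3]);dx,dy=t[0]-c[0],t[1]-c[1];dz=t[2]-c[2]
    v=np.array([np.cos(y)*dx+np.sin(y)*dy,np.sin(y)*dx-np.cos(y)*dy,-dz])/10
    a=c[3]-t[3];print("go",v.round(2),"rz",round(np.radians(a),4),"rows",round(max(np.linalg.norm(v)/6.25,abs(a)/10.7),1))
def st():
    s=status.sense();print({k:np.round(s[k],2) for k in("time","tool_pos","tcp_rot","ft_force","wrist_torque","finger_gap","grip_force")},s["joint_pos"].round(1));return s
E
python3 -c "
from h import *
go((258.73,-541.36,231.29,25.543),(439,-201.5,190,82))"
```

```text
go [ 30.92 -22.89   4.13] rz -0.9854 rows 6.2
```

```bash
python3 -m handwheel '{"series": [[[5,-3.8,0,0,0,-0.16,1],[10,-7.6,0.7,0,0,-0.32,1],[15.5,-11.4,1.4,0,0,-0.49,1],[20.6,-15.3,2.1,0,0,-0.65,1],[25.8,-19.1,3,0,0,-0.82,1],[30.92,-22.89,4.13,0,0,-0.9854,1],[30.92,-22.89,4.13,0,0,-0.9854,1],[30.92,-22.89,4.13,0,0,-0.9854,1],[30.92,-22.89,4.13,0,0,-0.9854,1],[30.92,-22.89,4.13,0,0,-0.9854,1]]]}'; python3 - <<'E'
from h import *
s=st()
a=eyes.snapshot("top");b=eyes.snapshot("scene")
print(proj(b,[439,-201.5,64]))
A=cv2.resize(a["img"][200:320,330:480,::-1],None,fx=2.6,fy=2.6,interpolation=cv2.INTER_CUBIC)
u,v=proj(b,[439,-201.5,64]).astype(int)
B=cv2.resize(b["img"][v-60:v+60,u-75:u+75,::-1],None,fx=2.6,fy=2.6,interpolation=cv2.INTER_CUBIC)
u2,v2=proj(b,[500,150,90]).astype(int);print(u,v,u2,v2)
C=cv2.resize(b["img"][v2-60:v2+60,u2-75:u2+75,::-1],None,fx=2.6,fy=2.6,interpolation=cv2.INTER_CUBIC)
o=np.vstack([np.hstack([A,B]),np.hstack([C,C*0])[:280]])
cv2.imwrite("pics/c2.png",o);print(o.shape)
E
```

```text
time: 1.45
tool_pos: [438.6, -202.9, 190.3]
tcp_rot: [180.0, 0.0, 81.8]
ft_force: [-0.5, 0.5, 0.0]
finger_gap: 85.7
grip_force: 0.0
{'time': np.float64(1.45), 'tool_pos': array([ 438.61, -202.92,  190.28]), 'tcp_rot': array([1.7998e+02, 2.0000e-02, 8.1850e+01]), 'ft_force': array([-0.51,  0.46,  0.05]), 'wrist_torque': array([-0.04,  0.06, -0.01]), 'finger_gap': np.float64(85.68), 'grip_force': np.float64(0.0)} [-30.9  -9.6 106.5  -0.   83.2 -22.7]
[368.54658308 283.46332008]
368 283 271 217
(592, 780, 3)
```

View pics/c2.png

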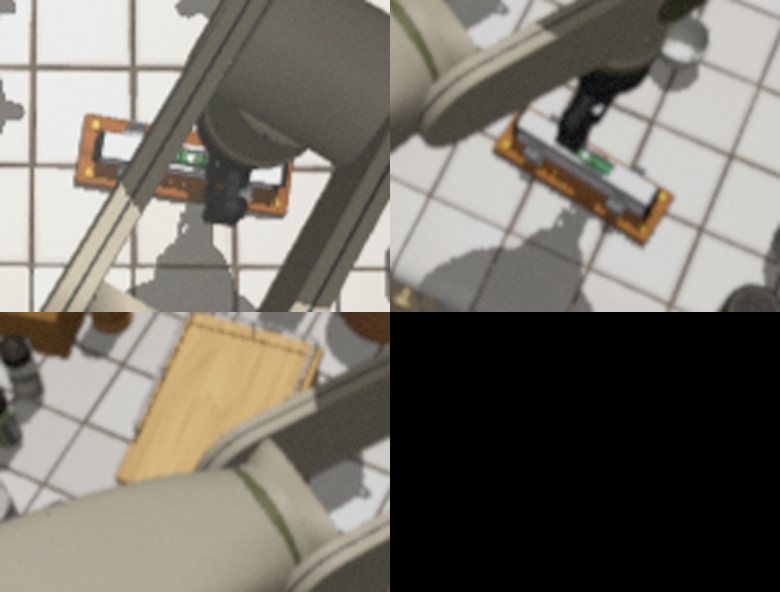

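The crops show the open fingers straddling the level. The level's centre in the scene view, (368,284.5), agrees with the predicted (368.5,283.5). I'll descend, grip the top flange and pull up.

```bash
python3 -m handwheel '{"series": [[[0,0,4,0,0,0,1],[0,0,8,0,0,0,0.8],[0,0,11,0,0,0,0.7],[0,0,13,0,0,0,0.6],[0,0,14.4,0,0,0,0.6],[0,0,15.1,0,0,0,0.6],[0,0,15.1,0,0,0,0.6]]]}' 40; python3 -m handwheel '{"series": [[[0,0,0,0,0,0,0],[0,0,0,0,0,0,0],[0,0,0,0,0,0,0],[0,0,0,0,0,0,0],[0,0,0,0,0,0,0],[0,0,0,0,0,0,0]]]}' 60; python3 -c "
from h import *
st()"
```

```text
time: 2.42
tool_pos: [439.0, -201.7, 39.0]
tcp_rot: [-180.0, -0.0, 82.0]
ft_force: [-0.2, -0.1, 0.1]
finger_gap: 51.2
grip_force: 0.0
time: 3.18
tool_pos: [440.0, -202.0, 40.1]
tcp_rot: [179.9, 0.0, 82.0]
ft_force: [0.4, -0.3, 5.7]
finger_gap: 23.0
grip_force: 59.4
{'time': np.float64(3.18), 'tool_pos': array([ 439.99, -201.99,   40.11]), 'tcp_rot': array([1.7988e+02, 5.0000e-02, 8.2000e+01]), 'ft_force': array([ 0.43, -0.33,  5.69]), 'wrist_torque': array([ 0.06, -0.06, -0.08]), 'finger_gap': np.float64(22.96), 'grip_force': np.float64(59.45)} [-3.07e+01  1.00e-01  1.14e+02  0.00e+00  6.58e+01 -2.27e+01]
```

```bash
python3 -m handwheel '{"series": [[[0,0,-0.5,0,0,0,0],[0,0,-1,0,0,0,0],[0,0,-2,0,0,0,0],[0,0,-3,0,0,0,0],[0,0,-4.5,0,0,0,0],[0,0,-7,0,0,0,0],[0,0,-10,0,0,0,0],[0,0,-13,0,0,0,0],[0,0,-16,0,0,0,0],[0,0,-16,0,0,0,0],[0,0,-16,0,0,0,0]]]}' 80; python3 - <<'E'
from h import *
st()
go((439,-201.5,199,82),(592,163,199,7.2))
a=eyes.snapshot("top");b=eyes.snapshot("scene")
print(proj(a,[440,-202,247]),proj(b,[440,-202,247]))
def c(d):
    u,v=proj(d,[440,-202,220]).astype(int);return cv2.resize(d["img"][v-60:v+60,u-60:u+60,::-1],None,fx=3,fy=3)
cv2.imwrite("pics/c3.png",np.hstack([c(a),c(b)]))
E
```

```text
time: 4.55
tool_pos: [438.4, -201.2, 197.9]
tcp_rot: [-179.9, -0.0, 82.0]
ft_force: [0.2, -0.3, -3.5]
finger_gap: 22.4
grip_force: 80.5
{'time': np.float64(4.55), 'tool_pos': array([ 438.42, -201.17,  197.87]), 'tcp_rot': array([-1.7992e+02, -3.0000e-02,  8.2000e+01]), 'ft_force': array([ 0.16, -0.35, -3.53]), 'wrist_torque': array([ 0.03, -0.01, -0.01]), 'finger_gap': np.float64(22.38), 'grip_force': np.float64(80.48)} [-30.7  -9.9 105.9  -0.   84.1 -22.7]
go [38.22 10.08  0.  ] rz 1.3055 rows 7.0
[416.77733679 250.24965863] [374.73911919 257.71308422]
```

View pics/c3.png

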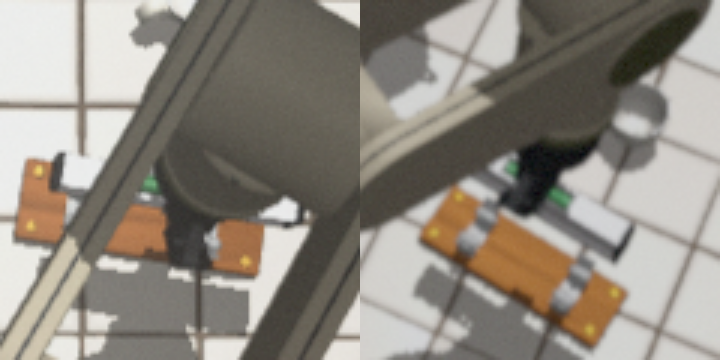

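The pictures show the level hanging horizontally in the fingers, clear of the clips. I'll carry it to a point above the seat.

```bash
python3 -m handwheel '{"series": [[[2,0.5,-1,0,0,0.05,0],[6,1.5,-2,0,0,0.18,0],[11,2.8,-2,0,0,0.34,0],[16,4.2,-2,0,0,0.51,0],[21,5.5,-2,0,0,0.68,0],[26,6.9,-2,0,0,0.85,0],[31,8.2,-2,0,0,1.02,0],[35,9.2,-2,0,0,1.17,0],[37.5,9.9,-1.5,0,0,1.27,0],[38.22,10.08,0,0,0,1.3055,0],[38.22,10.08,1,0,0,1.3055,0],[38.22,10.08,2,0,0,1.3055,0]]]}'; python3 - <<'E'
from h import *
st()
a=eyes.snapshot("top");b=eyes.snapshot("scene")
A=cv2.resize(a["img"][130:290,200:330,::-1],None,fx=3,fy=3);B=cv2.resize(b["img"][130:290,210:340,::-1],None,fx=3,fy=3)
cv2.imwrite("pics/c4.png",np.hstack([A,B]))
E
```

```text
time: 6.15
tool_pos: [591.3, 162.4, 177.4]
tcp_rot: [180.0, 0.1, 7.2]
ft_force: [0.7, -0.6, -3.6]
finger_gap: 22.3
grip_force: 80.4
{'time': np.float64(6.15), 'tool_pos': array([591.31, 162.4 , 177.37]), 'tcp_rot': array([1.7998e+02, 1.2000e-01, 7.2400e+00]), 'ft_force': array([ 0.67, -0.61, -3.61]), 'wrist_torque': array([-0.02,  0.  , -0.01]), 'finger_gap': np.float64(22.34), 'grip_force': np.float64(80.42)} [10.6 11.3 86.7 -0.  82.1 93.3]
```

View pics/c4.png

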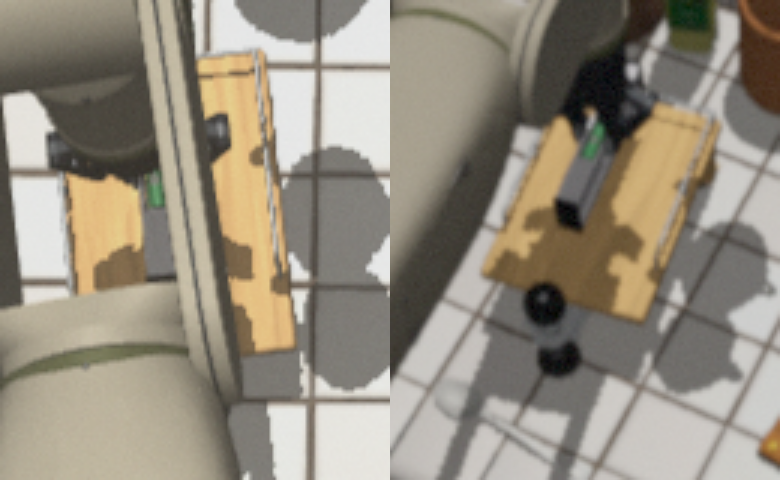

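The level hangs over the middle of the board, parallel to its sides, with the knob clear in front. Now I'll lower it.

```bash
python3 -m handwheel '{"series": [[[0,0,1.5,0,0,0,0],[0,0,3.5,0,0,0,0],[0,0,5,0,0,0,0],[0,0,5.7,0,0,0,0],[0,0,6,0,0,0,0],[0,0,6.15,0,0,0,0],[0,0,6.3,0,0,0,0],[0,0,6.3,0,0,0,0],[0,0,6.3,0,0,0,0]]]}'; python3 - <<'E'
from h import *
from scipy.optimize import least_squares
a=eyes.snapshot("top");b=eyes.snapshot("scene")
f=lambda p:np.r_[proj(a,[*p,139])-[260.75,260],proj(b,[*p,139])-[261.7,231]]
print(least_squares(f,[428,142]).x,f([428,142]))
E
```

```text
time: 7.38
tool_pos: [592.2, 163.0, 116.3]
tcp_rot: [-180.0, -0.0, 7.2]
ft_force: [-0.0, 0.1, -3.3]
finger_gap: 22.7
grip_force: 80.4
[427.79101833 140.55419333] [-0.03833128  0.03297273 -1.00310316 -0.7820783 ]
```

```bash
python3 -m handwheel '{"series": [[[0,0,0.1,0,0,0,0],[0,0,0.2,0,0,0,0],[0,0,0.2,0,0,0,0],[0,0,0.2,0,0,0,0]]]}'; python3 -m handwheel '{"series": [[[0,0,0.1,0,0,0,0],[0,0,0.1,0,0,0,0],[0,0,0.1,0,0,0,0]]]}'
```

```text
time: 7.98
tool_pos: [592.1, 163.0, 115.3]
tcp_rot: [180.0, -0.0, 7.2]
ft_force: [-7.1, -1.7, 5.7]
finger_gap: 22.4
grip_force: 81.6
time: 8.35
tool_pos: [592.2, 162.9, 115.3]
tcp_rot: [180.0, -0.0, 7.2]
ft_force: [-9.5, -2.5, 13.0]
finger_gap: 22.5
grip_force: 82.4
```

```bash
python3 -m handwheel '{"series": [[[0,0,-0.15,0,0,0,0],[0,0,-0.15,0,0,0,0.3],[0,0,-0.15,0,0,0,0.4],[0,0,-0.15,0,0,0,0.6],[0,0,-0.15,0,0,0,0.7],[0,0,-1,0,0,0,0.75],[0,0,-3,0,0,0,0.75],[0,0,-7,0,0,0,0.75],[0,0,-11,0,0,0,0.75]]]}' 30;  python3 -c "
from h import *
st();go((592,163,223,7.2),(428,141.5,200,97.2));go((592,163,223,7.2),(428,141.5,200,-82.8))"
```

```text
time: 9.48
tool_pos: [592.2, 163.0, 225.8]
tcp_rot: [-180.0, -0.1, 7.2]
ft_force: [0.8, 0.1, 0.9]
finger_gap: 64.3
grip_force: 0.0
{'time': np.float64(9.48), 'tool_pos': array([592.16, 162.97, 225.83]), 'tcp_rot': array([-1.7999e+02, -7.0000e-02,  7.2000e+00]), 'ft_force': array([0.8 , 0.08, 0.89]), 'wrist_torque': array([ 0.01, -0.03,  0.02]), 'finger_gap': np.float64(64.31), 'grip_force': np.float64(0.0)} [10.6  9.7 83.4  0.  86.8 93.4]
go [-16.54   0.08   2.3 ] rz -1.5708 rows 8.4
go [-16.54   0.08   2.3 ] rz 1.5708 rows 8.4
```

```bash
python3 -m handwheel '{"series": [[[-2,0,0,0,0,-0.17,0.75],[-4,0,0,0,0,-0.34,0.75],[-6,0,0,0,0,-0.51,0.75],[-8,0,0,0,0,-0.68,0.75],[-10,0,0,0,0,-0.85,0.75],[-12,0.03,0.5,0,0,-1.02,0.75],[-14,0.05,1,0,0,-1.19,0.75],[-15.5,0.07,1.6,0,0,-1.36,0.75],[-16.54,0.08,2.3,0,0,-1.53,0.75],[-16.54,0.08,2.3,0,0,-1.658,0.75]]]}'; python3 -m handwheel '{"series": [[[0,0,0,0,0,-0.17,0.75],[0,0,0,0,0,-0.34,0.75],[0,0,0,0,0,-0.51,0.75],[0,0,0,0,0,-0.68,0.75],[0,0,0,0,0,-0.85,0.75],[0,0,0,0,0,-1.02,0.75],[0,0,0,0,0,-1.19,0.75],[0,0,0,0,0,-1.36,0.75],[0,0,0,0,0,-1.53,0.75],[0,0,0,0,0,-1.658,0.75],[0,0,0,0,0,-1.658,0.75]]]}';python3 - <<'E'
from h import *
st()
a=eyes.snapshot("top");b=eyes.snapshot("scene")
A=cv2.resize(a["img"][150:280,210:310,::-1],None,fx=4,fy=4,interpolation=cv2.INTER_CUBIC);B=cv2.resize(b["img"][140:270,220:320,::-1],None,fx=4,fy=4,interpolation=cv2.INTER_CUBIC)
cv2.imwrite("pics/c5.png",np.hstack([A,B]))
E
```

```text
time: 10.72
tool_pos: [427.7, 141.5, 201.3]
tcp_rot: [179.9, -0.0, 102.5]
ft_force: [0.1, -0.2, -0.1]
finger_gap: 64.2
grip_force: 0.0
time: 12.1
tool_pos: [428.6, 141.6, 201.7]
tcp_rot: [-180.0, 0.1, -162.9]
ft_force: [0.8, -0.0, 0.2]
finger_gap: 64.1
grip_force: 0.0
{'time': np.float64(12.1), 'tool_pos': array([428.56, 141.56, 201.67]), 'tcp_rot': array([-1.7999e+02,  1.3000e-01, -1.6285e+02]), 'ft_force': array([ 0.79, -0.04,  0.21]), 'wrist_torque': array([ 0.03, -0.04, -0.04]), 'finger_gap': np.float64(64.09), 'grip_force': np.float64(0.0)} [ 11.8 -15.5 110.3   0.   85.1 -95.4]
```

View pics/c5.png

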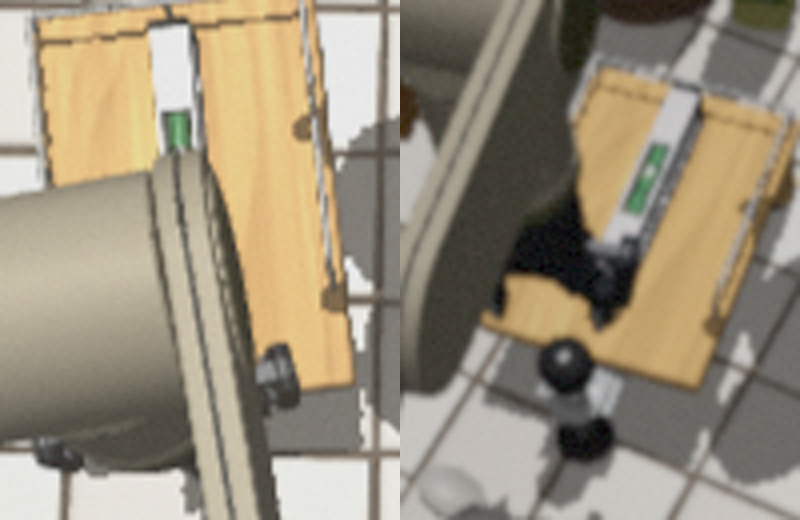

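The level lies in the middle of the board and the scene camera sees its vial at crop (645,180), with the bubble slightly rearward. I'll descend on the knob, grip it and write a bubble measurement.

```bash
python3 -m handwheel '{"series": [[[0,0,3,0,0,0,0.75],[0,0,6,0,0,0,0.75],[0,0,8,0,0,0,0.75],[0,0,9,0,0,0,0.75],[0,0,9.3,0,0,0,0.75],[0,0,9.3,0,0,0,0],[0,0,9.3,0,0,0,0],[0,0,9.3,0,0,0,0],[0,0,9.3,0,0,0,0],[0,0,9.3,0,0,0,0]]]}' 40; cat >> h.py <<'E'
def prof(d,c=(592,163),yaw=7.2,z=140):
    "mean colour along the vial, 1 mm steps from -45 (front) to 45 (back)"
    e=np.array([np.cos(np.radians(yaw)),np.sin(np.radians(yaw)),0]);n=np.array([-e[1],e[0],0])
    s=np.arange(-45,46)
    P=np.array([[proj(d,np.array([*c,z])+a*e+b*n) for a in s] for b in(-2,0,2)],np.float32)
    m=cv2.remap(d["img"],P[...,0],P[...,1],cv2.INTER_CUBIC).astype(float);return s,m.mean(0)
E
python3 - <<'E'
from h import *
st();d=eyes.snapshot("scene");s,m=prof(d)
for i in range(0,91,2):print(s[i],m[i].round().astype(int).tolist(),end="; ")
E
```

```text
time: 13.45
tool_pos: [428.4, 142.5, 108.4]
tcp_rot: [179.9, 0.1, -162.8]
ft_force: [-4.3, 4.4, 3.8]
finger_gap: 37.6
grip_force: 40.2
{'time': np.float64(13.45), 'tool_pos': array([428.41, 142.54, 108.36]), 'tcp_rot': array([ 1.7991e+02,  1.0000e-01, -1.6280e+02]), 'ft_force': array([-4.32,  4.38,  3.84]), 'wrist_torque': array([0.76, 0.58, 0.01]), 'finger_gap': np.float64(37.59), 'grip_force': np.float64(40.17)} [ 1.180e+01 -1.070e+01  1.163e+02  1.000e-01  7.440e+01 -9.540e+01]
-45 [200, 198, 199]; -43 [199, 197, 198]; -41 [200, 198, 199]; -39 [199, 197, 199]; -37 [198, 196, 197]; -35 [189, 188, 187]; -33 [174, 174, 171]; -31 [148, 156, 145]; -29 [123, 145, 124]; -27 [102, 138, 108]; -25 [92, 138, 102]; -23 [86, 138, 97]; -21 [86, 138, 97]; -19 [86, 138, 98]; -17 [84, 135, 96]; -15 [79, 132, 93]; -13 [80, 129, 91]; -11 [78, 122, 88]; -9 [75, 117, 85]; -7 [75, 119, 85]; -5 [78, 125, 89]; -3 [81, 131, 93]; -1 [90, 137, 99]; 1 [104, 145, 108]; 3 [122, 152, 122]; 5 [142, 161, 140]; 7 [158, 168, 155]; 9 [164, 171, 162]; 11 [159, 165, 157]; 13 [146, 158, 146]; 15 [124, 147, 128]; 17 [105, 139, 110]; 19 [87, 134, 97]; 21 [82, 133, 93]; 23 [81, 133, 94]; 25 [83, 135, 96]; 27 [82, 133, 95]; 29 [82, 132, 94]; 31 [91, 130, 100]; 33 [107, 132, 113]; 35 [135, 147, 137]; 37 [165, 167, 164]; 39 [186, 184, 185]; 41 [195, 192, 194]; 43 [200, 198, 200]; 45 [200, 198, 199];
```

```bash
python3 -m handwheel '{"series": [[[0,0,0,0,0,0.16,0],[0,0,0,0,0,0.32,0],[0,0,0,0,0,0.48,0],[0,0,0,0,0,0.64,0],[0,0,0,0,0,0.8,0],[0,0,0,0,0,0.96,0],[0,0,0,0,0,1.12,0],[0,0,0,0,0,1.28,0],[0,0,0,0,0,1.44,0],[0,0,0,0,0,1.6,0]]]}' 40;python3 -m handwheel '{"series": [[[0,0,0,0,0,0,0],[0,0,0,0,0,0,0],[0,0,0,0,0,0,0],[0,0,0,0,0,0,0],[0,0,0,0,0,0,0],[0,0,0,0,0,0,0],[0,0,0,0,0,0,0],[0,0,0,0,0,0,0],[0,0,0,0,0,0,0],[0,0,0,0,0,0,0],[0,0,0,0,0,0,0],[0,0,0,0,0,0,0]]]}'; cat >> h.py <<'E'
def bubble(d,**k):
    "bubble offset from the vial middle, mm, + to the back, plus profile"
    s,m=prof(d,**k);r_=m[:,0]
    w=np.clip(r_-105,0,None)*(abs(s)<27);c=(w*s).sum()/w.sum() if w.sum() else np.nan
    lo=np.interp(140,r_[s<-25][::-1],s[s<-25][::-1].astype(float));hi=np.interp(140,r_[s>27],s[s>27].astype(float))
    print("bubble",round(c,1),"vial",round(lo,1),round(hi,1),"disp",round(c-(lo+hi)/2,1));print(r_[::3].astype(int).tolist())
E
python3 - <<'E'
from h import *
st();bubble(eyes.snapshot("scene"))
E
```

```text
time: 14.75
tool_pos: [430.4, 146.3, 108.5]
tcp_rot: [179.5, -0.4, 105.3]
ft_force: [14.2, 26.9, -12.6]
finger_gap: 37.9
grip_force: 41.4
time: 16.25
tool_pos: [430.4, 146.3, 108.5]
tcp_rot: [179.5, -0.4, 105.6]
ft_force: [12.0, 26.4, -10.9]
finger_gap: 37.9
grip_force: 41.5
{'time': np.float64(16.25), 'tool_pos': array([430.38, 146.29, 108.5 ]), 'tcp_rot': array([179.51,  -0.42, 105.57]), 'ft_force': array([ 12.02,  26.43, -10.92]), 'wrist_torque': array([ 3.96, -1.35, -0.06]), 'finger_gap': np.float64(37.86), 'grip_force': np.float64(41.53)} [ 11.9 -10.7 116.2   0.5  74.   -3.7]
bubble 4.7 vial -29.3 36.8 disp 0.9
[199, 199, 199, 197, 184, 149, 108, 86, 83, 86, 83, 77, 76, 85, 109, 142, 165, 170, 148, 108, 79, 75, 79, 83, 84, 81, 89, 127, 169, 191, 199]
```

```bash
python3 -m handwheel '{"series": [[[0,0,0,0,0,0,0.5],[0,0,0,0,0,0,0.7],[0,0,0,0,0,0,0.75],[0,0,-1,0,0,0,0.75],[0,0,-4,0,0,0,0.75],[0,0,-9,0,0,0,0.75],[0,0,-9,0,0,0,0.75],[0,0,-9,0,0,0,0.75],[0,0,-9,0,0,0,0.75],[0,0,-9,0,0,0,0.75],[0,0,-9,0,0,0,0.75],[0,0,-9,0,0,0,0.75]]]}' 40; python3 - <<'E'
from h import *
st();bubble(eyes.snapshot("scene"))
b=eyes.snapshot("scene");a=eyes.snapshot("top")
cv2.imwrite("pics/c6.png",np.hstack([cv2.resize(x,None,fx=5,fy=5,interpolation=cv2.INTER_CUBIC) for x in (b["img"][150:250,240:320,::-1],a["img"][150:250,210:290,::-1])]))
go((428,141.5,197,105.5),(532.5,155.5,160,97.2))
E
```

```text
time: 17.8
tool_pos: [427.9, 141.4, 196.7]
tcp_rot: [-180.0, -0.0, 105.5]
ft_force: [0.2, -0.5, 0.1]
finger_gap: 63.9
grip_force: 0.0
{'time': np.float64(17.8), 'tool_pos': array([427.87, 141.4 , 196.71]), 'tcp_rot': array([-179.97,   -0.  ,  105.52]), 'ft_force': array([ 0.2 , -0.52,  0.06]), 'wrist_torque': array([-0.04, -0.06, -0.08]), 'finger_gap': np.float64(63.93), 'grip_force': np.float64(0.0)} [ 11.8 -15.3 110.6   0.   84.7  -3.8]
bubble 4.7 vial -29.4 37.0 disp 0.9
[198, 198, 199, 195, 182, 148, 107, 87, 84, 86, 82, 77, 80, 85, 108, 139, 163, 169, 148, 104, 78, 77, 78, 80, 80, 80, 87, 124, 167, 190, 198]
go [-1.44 10.44  3.7 ] rz 0.1449 rows 1.8
```

View pics/c6.png

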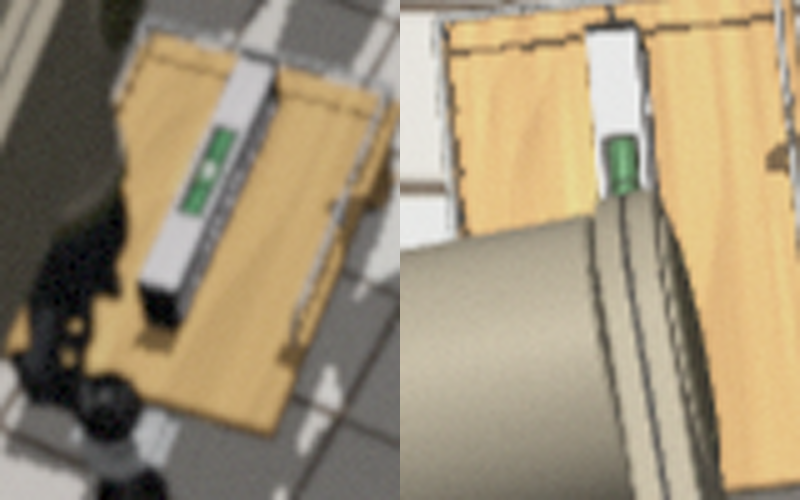

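The scene view shows the bubble sitting between the lines, at crop (208,170) in a vial running (225,130)–(190,212). Now I'll close the fingers and move above the front end of the level.

```bash
python3 -m handwheel '{"series": [[[-0.3,2,0,0,0,0.03,0],[-0.6,5,0,0,0,0.07,0],[-1,8,0.5,0,0,0.11,0],[-1.44,10.44,1.5,0,0,0.1449,0],[-1.44,10.44,3,0,0,0.1449,0],[-1.44,10.44,3.7,0,0,0.1449,0],[-1.44,10.44,4.3,0,0,0.1449,0],[-1.44,10.44,4.7,0,0,0.1449,0],[-1.44,10.44,4.7,0,0,0.1449,0]]]}' 30; python3 - <<'E'
from h import *
st();b=eyes.snapshot("scene");bubble(b);a=eyes.snapshot("top")
cv2.imwrite("pics/c7.png",np.hstack([cv2.resize(x,None,fx=5,fy=5,interpolation=cv2.INTER_CUBIC) for x in (b["img"][150:250,240:320,::-1],a["img"][150:250,210:290,::-1])]))
E
```

```text
time: 19.08
tool_pos: [532.2, 155.5, 150.0]
tcp_rot: [-180.0, -0.0, 97.2]
ft_force: [0.2, 0.1, -0.1]
finger_gap: 0.0
grip_force: 0.0
{'time': np.float64(19.08), 'tool_pos': array([532.19, 155.49, 150.03]), 'tcp_rot': array([-180.  ,   -0.  ,   97.23]), 'ft_force': array([ 0.18,  0.15, -0.14]), 'wrist_torque': array([ 0.01, -0.03, -0.03]), 'finger_gap': np.float64(0.0), 'grip_force': np.float64(0.0)} [11.   3.5 98.1  0.  78.4  3.8]
bubble 4.6 vial -45.0 36.8 disp 8.7
[54, 54, 66, 80, 87, 85, 82, 85, 83, 81, 81, 79, 77, 87, 110, 143, 169, 171, 149, 108, 82, 78, 77, 82, 83, 84, 93, 127, 170, 194, 200]
```

View pics/c7.png

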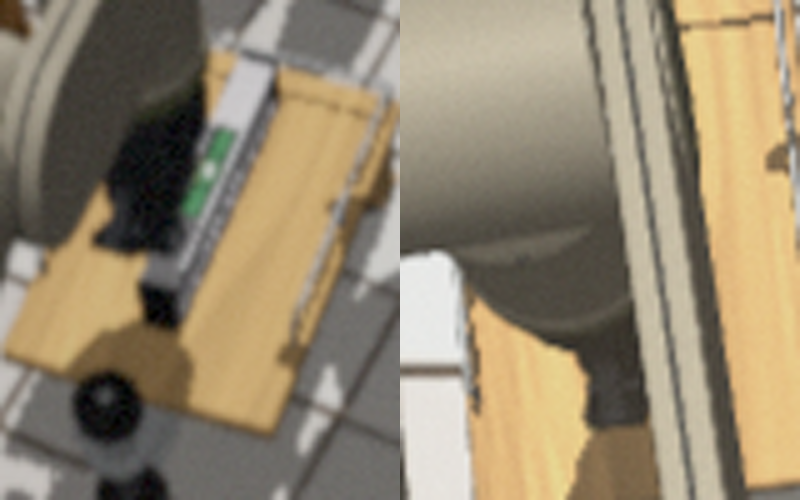

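The fingertips stand over the front end of the level and the bubble stays visible, with its reading still 4.6 against a vial middle of 3.8. Now I'll press in small steps.

```bash
python3 -m handwheel '{"series": [[[0,0,0.4,0,0,0,0],[0,0,0.7,0,0,0,0],[0,0,0.9,0,0,0,0],[0,0,1.0,0,0,0,0],[0,0,1.05,0,0,0,0],[0,0,1.05,0,0,0,0],[0,0,1.05,0,0,0,0]]]}'; python3 -m handwheel '{"series": [[[0,0,0.05,0,0,0,0],[0,0,0.05,0,0,0,0],[0,0,0.05,0,0,0,0]]]}'
```

```text
time: 20.05
tool_pos: [532.4, 155.4, 139.8]
tcp_rot: [-180.0, 0.0, 97.2]
ft_force: [-3.9, -0.9, 5.9]
finger_gap: 0.1
grip_force: 2.7
time: 20.42
tool_pos: [532.4, 155.5, 139.8]
tcp_rot: [180.0, 0.0, 97.2]
ft_force: [-5.4, -1.4, 9.0]
finger_gap: 0.2
grip_force: 4.4
```

```bash
python3 -m handwheel '{"series": [[[0,-0.04,0,0,0,0,0],[0,-0.08,0,0,0,0,0],[0,-0.08,0,0,0,0,0],[0,-0.08,0,0,0,0,0],[0,-0.08,0,0,0,0,0],[0,-0.08,0,0,0,0,0],[0,-0.08,0,0,0,0,0],[0,-0.08,0,0,0,0,0],[0,-0.08,0,0,0,0,0],[0,-0.08,0,0,0,0,0],[0,-0.08,0,0,0,0,0],[0,-0.08,0,0,0,0,0]]]}'; python3 - <<'E'
from h import *
st();b=eyes.snapshot("scene");bubble(b);a=eyes.snapshot("top")
cv2.imwrite("pics/c8.png",np.hstack([cv2.resize(b["img"][150:250,240:320,::-1],None,fx=5,fy=5,interpolation=cv2.INTER_CUBIC),cv2.resize(a["img"][100:350,100:300,::-1],None,fx=2,fy=2)]))
E
```

```text
time: 21.92
tool_pos: [532.4, 155.5, 139.9]
tcp_rot: [179.9, -0.0, 97.2]
ft_force: [-1.1, -0.9, 5.5]
finger_gap: -0.2
grip_force: 2.9
{'time': np.float64(21.92), 'tool_pos': array([532.39, 155.45, 139.85]), 'tcp_rot': array([179.9 ,  -0.  ,  97.22]), 'ft_force': array([-1.14, -0.92,  5.52]), 'wrist_torque': array([-0.08,  0.3 , -0.05]), 'finger_gap': np.float64(-0.15), 'grip_force': np.float64(2.87)} [11.   3.9 98.8 -0.  77.2  3.8]
bubble 4.7 vial -45.0 36.8 disp 8.8
[38, 47, 65, 79, 81, 74, 72, 74, 78, 84, 82, 78, 72, 75, 104, 144, 167, 171, 150, 106, 78, 78, 75, 81, 85, 85, 92, 128, 171, 194, 201]
```

View pics/c8.png

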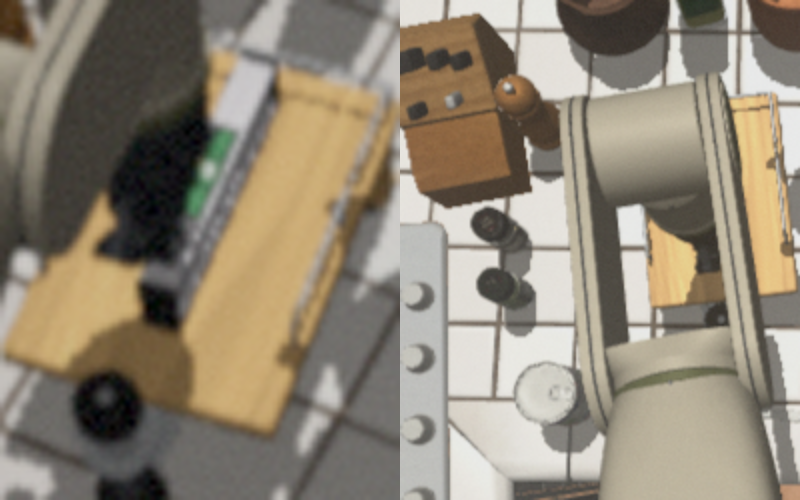

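The bubble is still between the lines, about 1 mm off centre, with 5.5 N pressing steadily. The jars and tin are standing where they were. Handing in.

```bash
python3 -c "
from bench import r
print(r.hand_in())"
```

```text
the job is handed in; nothing more can be done
None
```

I handed the job in at about 22 s: the level lies front to back in the middle of the board, the bubble sits between its lines (about 1 mm off centre), and the fingertips are still pressing with about 5.5 N; the jars and tin had not moved in the last picture, though the mug and cup were out of that view.

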